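# Set the seed-sowing station for the marked row

### The arm

A 6-joint arm with a two-finger parallel gripper is mounted at the origin on the work surface. World frame = base frame: x ahead of the robot, y to its left, z up, the work surface at z = 0. Lengths are in m, angles in rad, forces in N, time in s.
With the tool pointing down it reaches from about 0.4 to 0.825 m from the base axis. Payload 7 kg.
Tool frame: the origin (TCP) lies at the very end of the fingers, on their centre line; the grasp point (between the pads) lies 19 mm behind it (pinch_z is the distance from the TCP to the grasp point, in m); z points along the fingers, y is the line along which they close (so a half turn about z gives the same grasp; the last joint's range is limited). The gripper opens to 85 mm and grips with 20 to 120 N. Pads are 22 mm wide; open, the fingers measure 114 mm over their backs; the gripper's body (76 mm by 85 mm) begins 54 mm behind the grasp point. The pads swing forward as they close: fully open they stand 13 mm farther back than shut.
Start: joints at [-1.042, 0.359, 0.012, 0, -1.224, -0.288], TCP at [0.161, -0.656, 0.231] pointing down, gripper open.
Joint ranges: [-3.07, 3.07], [-1.43, 2.12], [-1.02, 1.25], [-3.03, 1.67], [-3.05, -0], [-3.03, 3.03]. Speed limits (rad/s): [2.39, 2.39, 3.01, 3.14, 3.14, 3.14].

### API

Orientations are given as a unit quaternion [x, y, z, w].
In Python, from station import * gives the robot as it stands.
- The arm moves only by the shell command python3 -m crank 'ROWS' [FORCE]. ROWS is a JSON object of lists of equal length, an entry for each row: "hand": the opening, from -1 (shut) to 1 (fully open); "travel": the shift along the world's x, y, z in m, a list of three; "dr": the turn, a rotation vector about the world's x, y, z in degrees, a list of three. A call has 1 to 8 rows; each row is the pose to reach, as a shift and turn from the pose commanded when the call began; what a row does not reach only later rows make up. A row lasts 1/8 s, in which the tool goes at most 62.5 mm and 10.7 degrees, less where a joint would pass 70% of its speed; a pose out of reach is approached as far as the arm can. A call with a gripper value outside its range is refused whole. The fingers move at their own pace and stop on an object; FORCE is the grip in N (left out, the last holds). Time passes only in rows, so rows that repeat a pose let the fingers close. It gives the time, the measured TCP pose, the force, the opening and the grip force at its end, in the units of the state.
- get_state(): the state, without advancing time (a new reading comes with each control period).
- capture(name): name is "scene" or "top" or "wrist"; returns a dict with "frame" (384x512x3 uint8, red, green, blue), "fov_y" (degrees; the focal length in pixels is half the picture's height over the tangent of half this angle, whatever the lens; pixels are square), "cx", "cy" (the principal point, pixels), "k1" (the pictures are not rectified: a ray, as slopes to the right and down, at radius r is drawn at 1 + k1 r^2 times it, then the intrinsics apply), "extrinsics" (4x4, takes a point from world to camera coordinates); the wrist camera has in their place "T_tool_cam" (4x4, takes a point from camera to tool coordinates, whose origin is the TCP and whose axes are the flange's). Camera axes: x right, y up, looking along -z (the intrinsics and any distortion apply to the point x, -y, -z); pixel columns grow to the right and rows downward; lengths in m; the calibration is good to about 2 mm. A picture is of the moment at which its call begins: read the wrist's pose just before it. There is no depth.
- finish_job(): hands the job in; it is judged then, once.
The state is a dict: "time": time; "joint_pos": joint angles; "joint_velocities": joint speeds; "joint_efforts": joint torques, N m; "tool_pos": TCP position; "tcp_rot": TCP orientation; "ft_force": force on the tool from outside, world axes, zero at the start; "torque": the same for the moment, N m; "finger_gap": finger opening in m; "grasp_force": force on a finger pad.
Only numpy, scipy, OpenCV 4.12 (cv2) and the standard library are available. Lean on these libraries where they do the work, as an engineer would, in place of code of your own. Each camera call takes 0.05 s, during which the arm holds its last target. There are 200 camera calls.

### The job

Slide the seed tray by its post until its orange-marked row is centred under the red spout, and only then turn the green carousel by its posts until the yellow-lidded hopper clicks into its detent over the chute. Leave the tray and the carousel at rest there, and do not disturb the loose things on the table.

Things in the scene. Friction and masses are not known exactly. Their poses are not given: they have to be found in the camera images.
- station: seed-sowing station, fixed to the table: aluminium base plate 340 x 480 x 12 mm. Origin on the table, on the carousel's vertical axis; z up, x (roughly away from the robot) is the way the tray slides, the white chute under the carousel runs to -y and ends in the red spout. The plate spans x -170 to 170, y -320 to 160 mm
- carousel (a joint): turn of the green carousel about the station's vertical axis, rad, anticlockwise from above positive, -0.15 to 3.29 between stops. Sprung detents at 0, 1.047, 2.094 and 3.142 bring the white, blue, yellow and black lidded hopper, in that order, over the chute. Disc 240 mm across, top 97 mm above the table. About 3 N at a post takes it out of a detent; near the next it snaps in and stays
- carriage (a joint): travel of the tray carriage along station x, m, 0 (end nearest the robot) to 0.16; stays where it is left, about 2.5 N of friction. No detent. The carriage carries a black seed tray 160 (along x) x 110 x 30 mm, rim 60 mm above the table, 4 rows of 3 cells, rows 38 mm apart
- yellow_hopper (a point): top centre of the yellow-lidded hopper, which turns with the carousel; the four glass hoppers are 56 mm across, on an 80 mm radius, tops 161 mm above the table
- gate (a point): fixed: the place on the disc's top, over the chute's inlet, 80 mm from the axis in station -y, where the chosen hopper's centre must stand
- spout (a point): fixed: lower tip of the red spout, 24 mm wide, 212 mm from the axis in station -y, tip 63 mm above the table; its top, at 85 mm, is visible from above. Axes as the station's
- marked_row (a point): centre of the tray row with orange cells and orange rims, at the middle cell, on the rim's height; slides with the carriage along station x
- tray_post (a point): top centre of the black upright post on the carriage, 18 mm diameter, top 122 mm above the table, free from 35 mm up; on the side away from the carousel (290 mm from the axis in station -y); push it along station x to slide the tray
- post0 (a point): top centre of one of six equal black upright posts on spokes round the carousel, 18 mm diameter, on a 150 mm radius, from 85 to 155 mm above the table; this one stands at angle 0 degrees anticlockwise from station x when the carousel reads 0; the posts are midway between hoppers. Push posts sideways to turn the carousel
- post1 (a point): top centre of one of six equal black upright posts on spokes round the carousel, 18 mm diameter, on a 150 mm radius, from 85 to 155 mm above the table; this one stands at angle 60 degrees anticlockwise from station x when the carousel reads 0; the posts are midway between hoppers. Push posts sideways to turn the carousel
- post2 (a point): top centre of one of six equal black upright posts on spokes round the carousel, 18 mm diameter, on a 150 mm radius, from 85 to 155 mm above the table; this one stands at angle 120 degrees anticlockwise from station x when the carousel reads 0; the posts are midway between hoppers. Push posts sideways to turn the carousel
- post3 (a point): top centre of one of six equal black upright posts on spokes round the carousel, 18 mm diameter, on a 150 mm radius, from 85 to 155 mm above the table; this one stands at angle 180 degrees anticlockwise from station x when the carousel reads 0; the posts are midway between hoppers. Push posts sideways to turn the carousel
- post4 (a point): top centre of one of six equal black upright posts on spokes round the carousel, 18 mm diameter, on a 150 mm radius, from 85 to 155 mm above the table; this one stands at angle 240 degrees anticlockwise from station x when the carousel reads 0; the posts are midway between hoppers. Push posts sideways to turn the carousel
- post5 (a point): top centre of one of six equal black upright posts on spokes round the carousel, 18 mm diameter, on a 150 mm radius, from 85 to 155 mm above the table; this one stands at angle 300 degrees anticlockwise from station x when the carousel reads 0; the posts are midway between hoppers. Push posts sideways to turn the carousel
- water_bottle: bystander: blue bottle 64 mm across, 190 mm tall, origin under its centre
- seed_jar: bystander: amber jar 72 mm across, 90 mm tall, origin under its centre
- punnet: bystander: green open box 120 x 100 x 50 mm, origin under its centre
- brush: bystander: hand brush lying on the table, about 200 mm long along its x, origin under its middle
- spare_hopper: bystander: spare glass hopper with red lid, 56 mm across, 64 mm tall, standing on the table beside the station, origin under its centre
- trimmer: bystander: blue hand trimmer lying on the table, 185 mm long along its x, 28 mm high, origin under its middle
- cup: bystander: white cup 80 mm across, 90 mm tall, origin under its centre

How it is judged:
On the way, in this order (a step that is already met when the one before it is completed fails the run):
1. the marked row is under the spout (within 8 mm along the slide) while the yellow hopper is not yet over the chute (x of marked_row in the frame of spout between -0.008 and 0.008 m and not (horizontal distance between yellow_hopper and gate below 0.009 m)), for 0.2 s.
2. the yellow hopper stands in its detent over the chute (within 9 mm) with the marked row still under the spout (x of marked_row in the frame of spout between -0.008 and 0.008 m and horizontal distance between yellow_hopper and gate below 0.009 m), for 0.2 s.
At the end, for the whole second after the job is handed in: the orange-marked row's centre is within 8 mm of the spout along the slide, the yellow-lidded hopper's centre is within 9 mm of its place over the chute (resting in its detent), and tray and carousel are at rest (all of step 2 and velocity of joint carousel between -0.03 and 0.03 rad/s and velocity of joint carriage between -0.005 and 0.005 m/s); the robot touches nothing.
It fails at once if a loose thing on the table is shifted by more than 30 mm (distance of any of water_bottle, seed_jar, punnet, brush, spare_hopper, trimmer, cup from where it was at the start of the episode above 0.03 m).
It fails at once if a loose thing is tipped by more than 0.5 rad (angle between any of water_bottle, seed_jar, punnet, brush, spare_hopper, trimmer, cup's own z axis and vertical above 0.5 rad).
It also fails if it takes over 59 s, if anything falls off the work surface, if the arm or the gripper's body presses on something with over 40 N, if the wrist force passes 120 N, or if a joint passes its speed limit or range.

## Working session

There is one attempt and no reset: what is moved stays moved. The work goes in short steps, Python scripts to look and compute and a shell command to move; the robot and the scene stay as the last step left them, time stands still between calls to the robot, and variables do not carry over. Pictures are saved under pics/ and viewed, at most 10 in all, crops included, and the job is handed in when it is done.

```bash
mkdir -p pics
cat > h.py <<'E'
from station import *
import numpy as np, cv2
def ray(c,u,v):
    f=c["frame"].shape[0]/2/np.tan(np.radians(c["fov_y"])/2)
    d=np.array([(u-c["cx"])/f,(v-c["cy"])/f]); s=d.copy()
    for _ in range(20): s=d/(1+c["k1"]*(s@s))
    E=np.array(c["extrinsics"]); R=E[:3,:3]
    return -R.T@E[:3,3], R.T@np.array([s[0],-s[1],-1])
def onz(c,u,v,z):
    o,d=ray(c,u,v); return o+d*(z-o[2])/d[2]
def pix(c,p):
    E=np.array(c["extrinsics"]); q=E[:3,:3]@np.array(p)+E[:3,3]
    s=np.array([q[0],-q[1]])/-q[2]; f=c["frame"].shape[0]/2/np.tan(np.radians(c["fov_y"])/2)
    return s*(1+c["k1"]*(s@s))*f+[c["cx"],c["cy"]]
E
python3 - <<'E'
from h import *
for n in("top","scene"):
    c=capture(n); np.save(n+".npy",c,allow_pickle=True)
    cv2.imwrite(f"pics/{n}0.png",cv2.resize(c["frame"][...,::-1],(800,600),interpolation=cv2.INTER_CUBIC))
    print(n,c["fov_y"],c["k1"],ray(c,256,192))
s=get_state();print(s["time"],s["tool_pos"],s["tcp_rot"],s["ft_force"],s["finger_gap"])
E
```

```text
top 52.15182489311833 -0.07914088473939945 (array([0.47034753, 0.03141907, 1.67296024]), array([ 0.04101403, -0.01833036, -0.99906198]))
scene 50.23778654546745 -0.01962612022040689 (array([ 1.65817922, -0.28564876,  1.03763647]), array([-0.75318814,  0.20413273, -0.62542147]))
0.1 [ 0.16086601 -0.65512053  0.23046868] [-1.20075094e-01  9.92764550e-01  7.07377227e-04 -1.41929521e-04] [ 0.6685765   0.52845564 -0.47379133] 0.08555672155920008
```

View pics/top0.png

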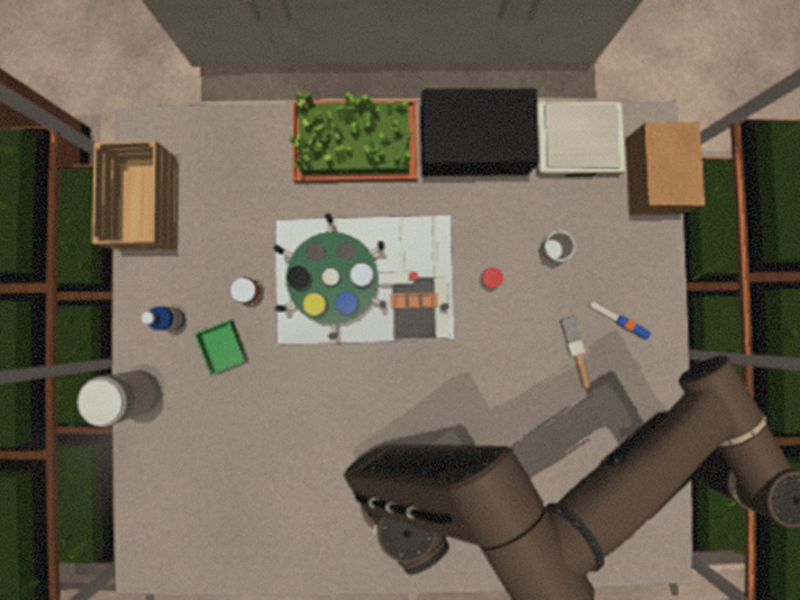

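View pics/scene0.png

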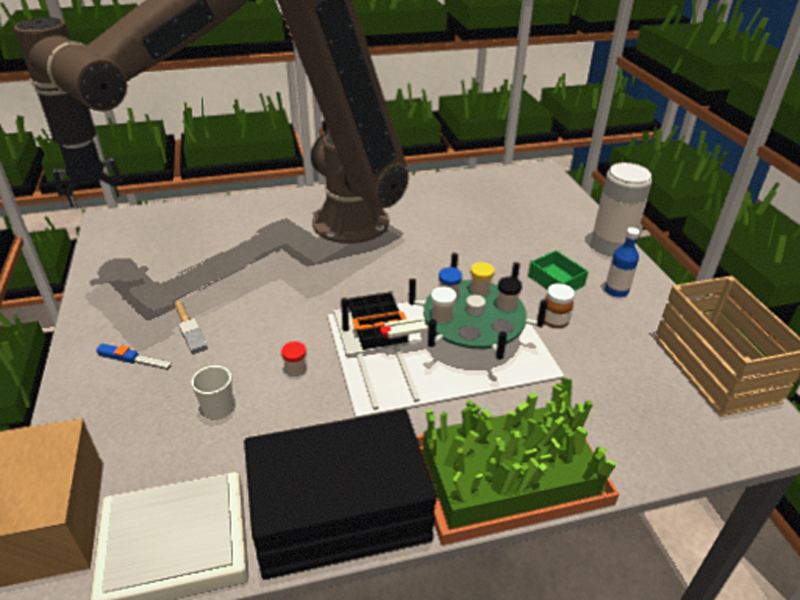

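The pictures show the plate with corners near (277,218)–(453,340), the carousel hub at (330,277), white lid (361,273), yellow (314,304), spout (413,277), orange row (413,299) and tray post (445,308), all in the 800-px top view. The carousel reads about 0 and must turn about +2.09. The spare hopper is at (492,278) and the seed jar at (244,290).

```bash
cat > m.py <<'E'
from h import *
def blobs(c,lo,hi,amin=8):
    hsv=cv2.cvtColor(c["frame"],cv2.COLOR_RGB2HSV); m=cv2.inRange(hsv,lo,hi)
    n,_,st,ce=cv2.connectedComponentsWithStats(m)
    return [(ce[i].round(2),int(st[i,4]),st[i,:4]) for i in range(1,n) if st[i,4]>=amin]
def measure(c,verb=True):
    roi=lambda b,z:[(onz(c,*x[0],z)[:2].round(4),x[1],x[0]) for x in b if 175<x[0][0]<330 and 130<x[0][1]<225]
    return dict(yellow=roi(blobs(c,(22,120,90),(35,255,255)),.161),blue=roi(blobs(c,(105,100,60),(125,255,255)),.161),
     red1=roi(blobs(c,(0,170,90),(4,255,255),4)+blobs(c,(174,150,90),(180,255,255),4),.085),orange=roi(blobs(c,(6,120,90),(16,255,255)),.060))
E
python3 - <<'E'
from m import *
c=np.load("top.npy",allow_pickle=True).item()
for k,v in measure(c).items(): print(k,v)
cr=[(277,218),(451,216),(453,340),(277,344)]
m=cv2.inRange(cv2.cvtColor(c["frame"],cv2.COLOR_RGB2GRAY),165,255)[130:225,170:300]
cv2.imwrite("pics/m.png",cv2.resize(c["frame"][120:235,165:330][...,::-1],None,fx=4.8,fy=4.8,interpolation=cv2.INTER_CUBIC))
P=[onz(c,u*.64,v*.64,.012)[:2] for u,v in cr]; print(np.array(P).round(3))
for n,u,v,z in[("white",361,273,.161),("black",299,278,.161),("hub",330,277,.15),("tpost",445,307,.122),("spare",492,278,.064),("jar",244,290,.09),("bottle",150,318,.19),("punnet",222,347,.05),("cup",558,247,.09)]: print(n,onz(c,u*.64,v*.64,z).round(3))
E
```

```text
yellow [(array([0.5271, 0.2173]), 160, array([200.65, 194.22]))]
blue [(array([0.5301, 0.1383]), 140, array([221.09, 193.14]))]
red1 []
orange [(array([0.5364, 0.0067]), 62, array([254.82, 192.06])), (array([ 0.5358, -0.0334]), 43, array([264.56, 192.05])), (array([ 0.5355, -0.0757]), 53, array([274.83, 191.98]))]
[[ 0.768  0.334]
 [ 0.767 -0.142]
 [ 0.428 -0.141]
 [ 0.424  0.336]]
white [0.601 0.099 0.161]
black [0.591 0.253 0.161]
hub [0.593 0.177 0.15 ]
tpost [ 0.515 -0.111  0.122]
spare [ 0.591 -0.242  0.064]
jar [0.567 0.406 0.09 ]
bottle [0.496 0.615 0.19 ]
punnet [0.419 0.475 0.05 ]
cup [ 0.668 -0.414  0.09 ]
```

View pics/m.png

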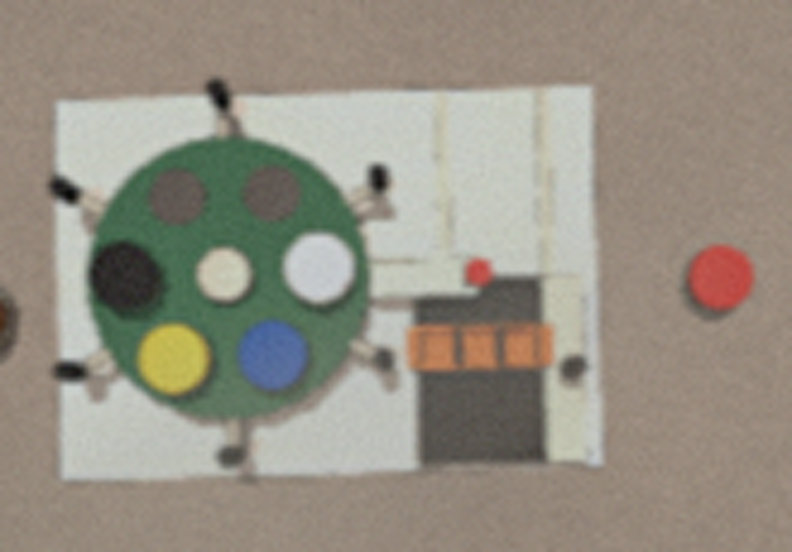

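Run:
```python
from m import *
c=np.load("top.npy",allow_pickle=True).item()
g=lambda x,y,z:onz(c,165+(x+.5)/4.8-.5,120+(y+.5)/4.8-.5,z)[:2]
P=np.array([g(55,100,.012),g(592,87,.012),g(602,465,.012),g(62,480,.012)])
print(P.round(4)); S=np.array([[.17,.16],[.17,-.32],[-.17,-.32],[-.17,.16]])
# add hub + spout as correspondences
S=np.vstack([S,[0,0],[0,-.212]]); W=np.vstack([P,g(224,274,.15),g(478,271,.085)])
a,b=S-S.mean(0),W-W.mean(0); th=np.arctan2((a[:,0]*b[:,1]-a[:,1]*b[:,0]).sum(),(a*b).sum())
R=np.array([[np.cos(th),-np.sin(th)],[np.sin(th),np.cos(th)]]); t=W.mean(0)-R@S.mean(0)
print("yaw",np.degrees(th),"origin",t,"res",(W-(S@R.T+t)).round(4).tolist())
for n,p in dict(spout=g(478,271,.085),row=g(480,347,.06),tpost=g(575,365,.122),yel=g(174,358,.161),blu=g(273,355,.161),whi=g(319,268,.161),blk=g(126,277,.161),p3=g(232,456,.155),p2=g(70,371,.155),p4=g(383,362,.155),p0=g(216,90,.155)).items():
    s=R.T@(p-t); print(n,p.round(4),"station",s.round(4),np.degrees(np.arctan2(s[1],s[0])).round(1))
```

```text
[[ 0.7643  0.3391]
 [ 0.7688 -0.1395]
 [ 0.4326 -0.1414]
 [ 0.4267  0.3346]]
yaw 0.6348471477834926 origin [0.59691999 0.1782421 ] res [[-0.0009, -0.001], [-0.0016, 0.0004], [0.0022, 0.0022], [0.0016, -0.0017], [-0.0018, -0.0016], [0.0005, 0.0017]]
spout [ 0.5998 -0.032 ] station [ 0.0005 -0.2103] -89.9
row [ 0.5365 -0.0336] station [-0.0628 -0.2112] -106.6
tpost [ 0.5178 -0.1093] station [-0.0823 -0.2866] -106.0
yel [0.5272 0.2165] station [-0.0693  0.039 ] 150.6
blu [0.5284 0.1369] station [-0.069  -0.0406] -149.5
whi [0.5979 0.099 ] station [ 0.0001 -0.0792] -89.9
blk [0.5931 0.2546] station [-0.003   0.0764] 92.3
p3 [0.4478 0.1713] station [-0.1492 -0.0053] -178.0
p2 [0.5182 0.3014] station [-0.0774  0.124 ] 122.0
p4 [0.5216 0.0487] station [-0.0767 -0.1287] -120.8
p0 [0.745  0.1813] station [0.1481 0.0014] 0.5
```

```bash
python3 -m crank '{"hand":[1,1,1,1,1,1,1,1],"travel":[[0.03,0.05,0],[0.06,0.1,0],[0.09,0.15,0],[0.12,0.2,0],[0.15,0.25,0],[0.18,0.3,0],[0.21,0.35,0],[0.24,0.4,0]],"dr":[[0,0,-2],[0,0,-4],[0,0,-6],[0,0,-8],[0,0,-10],[0,0,-13],[0,0,-13],[0,0,-13]]}' 
python3 -m crank '{"hand":[1,1,1,1,1,1],"travel":[[0.03,0.04,0],[0.06,0.08,0],[0.09,0.115,0],[0.115,0.144,0],[0.117,0.146,0],[0.117,0.146,0]],"dr":[[0,0,0],[0,0,0],[0,0,0],[0,0,0],[0,0,0],[0,0,0]]}'
python3 - <<'E'
from m import *
s=get_state();c=capture("wrist");np.save("w.npy",c)
print(s["time"],s["tool_pos"],s["tcp_rot"])
cv2.imwrite("pics/w1.png",c["frame"][...,::-1])
E
```

```text
time: 1.1
tool_pos: [0.4015, -0.2537, 0.2313]
tcp_rot: [-0.007, 1.0, 0.0, 0.0]
ft_force: [1.3, -0.4, 0.3]
finger_gap: 0.0853
grasp_force: 0.0
time: 1.85
tool_pos: [0.5175, -0.1094, 0.2308]
tcp_rot: [-0.007, 1.0, -0.0, -0.001]
ft_force: [0.1, -0.3, 0.4]
finger_gap: 0.0853
grasp_force: 0.0
1.85 [ 0.51752913 -0.10944138  0.23083338] [-7.20966983e-03  9.99973840e-01 -4.22424349e-06 -5.82926619e-04]
```

View pics/w1.png

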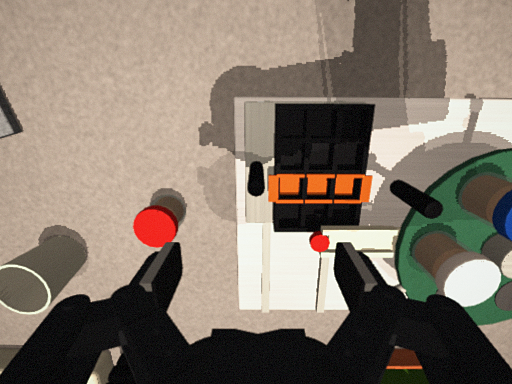

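The wrist view shows the tray post at about (256,165–195), the orange row centred near (320,186) and the spout top at (319,242).

```bash
cat >> m.py <<'E'
from scipy.spatial.transform import Rotation as Ro
def wcap():
    s=get_state(); c=capture("wrist"); return wext(s,c)
def wext(s,c):
    T=np.eye(4); T[:3,:3]=Ro.from_quat(s["tcp_rot"]).as_matrix(); T[:3,3]=s["tool_pos"]
    c["extrinsics"]=np.linalg.inv(T@np.array(c["T_tool_cam"])); return c
def rowspout(c):
    r=max(blobs(c,(0,200,120),(4,255,255),30),key=lambda b:-abs(b[0][0]-319)); return r
E
python3 - <<'E'
from m import *
c=wext(get_state(),np.load("w.npy",allow_pickle=True).item())
for b in blobs(c,(0,200,120),(5,255,255),40): print("red",b[0],b[1],onz(c,*b[0],.085).round(4))
for b in blobs(c,(8,200,120),(18,255,255),40): print("or",b,onz(c,*b[0],.06).round(4))
print("row corners",[onz(c,u,v,.06).round(4)[:2].tolist() for u,v in[(272,176),(371,175),(371,202),(270,203)]])
print("pred post top/bottom", [ (z,pix(c,[.5178,-.1093,z]).round(1)) for z in(.122,.035)])
print([ (z,pix(c,[.597,.178,z]).round(1)) for z in(.15,)])
E
```

```text
red [154.21 227.3 ] 1242 [ 0.5813 -0.2336  0.085 ]
red [319.43 242.58] 246 [ 0.5989 -0.0342  0.085 ]
or (array([284.01, 186.74]), 758, array([269, 174,  36,  30], dtype=int32)) [ 0.5361 -0.078   0.06  ]
or (array([317.59, 182.86]), 426, array([306, 174,  29,  20], dtype=int32)) [ 0.5305 -0.0371  0.06  ]
or (array([352.04, 186.96]), 729, array([334, 174,  38,  30], dtype=int32)) [0.5351 0.0059 0.06  ]
or (array([317.58, 201.28]), 95, array([305, 200,  28,   4], dtype=int32)) [ 0.5546 -0.0351  0.06  ]
row corners [[0.5226, -0.0932], [0.5195, 0.0271], [0.5547, 0.0324], [0.5578, -0.0946]]
pred post top/bottom [(0.122, array([259. , 188.2])), (0.035, array([258.8, 167. ]))]
[(0.15, array([541.9, 275.2]))]
```

```bash
python3 -m crank '{"hand":[1,1,1,1,0,-1,-1,-1],"travel":[[0,-0.001,-0.05],[0,-0.001,-0.1],[0,-0.001,-0.145],[0,-0.001,-0.145],[0,-0.001,-0.145],[0,-0.001,-0.145],[0,-0.001,-0.145],[0,-0.001,-0.145]],"dr":[[0,0,0],[0,0,0],[0,0,0],[0,0,0],[0,0,0],[0,0,0],[0,0,0],[0,0,0]]}' 20
```

```text
time: 2.9
tool_pos: [0.5185, -0.1116, 0.0875]
tcp_rot: [-0.007, 1.0, -0.001, 0.001]
ft_force: [0.0, -4.2, 2.3]
finger_gap: 0.0172
grasp_force: 23.4
```

Gripped (gap 17 mm). I'll slide it 61 mm and then check.

```bash
python3 -m crank '{"hand":[-1,-1,-1,-1,-1,-1,-1,-1],"travel":[[0.01,0,0],[0.02,0,0],[0.03,0,0],[0.04,0,0],[0.05,0,0],[0.061,0,0],[0.061,0,0],[0.061,0,0]],"dr":[[0,0,0],[0,0,0],[0,0,0],[0,0,0],[0,0,0],[0,0,0],[0,0,0],[0,0,0]]}'
python3 - <<'E'
from m import *
c=capture("top");np.save("top2.npy",c)
w=wcap();np.save("w2.npy",w)
for b in blobs(c,(6,110,80),(18,255,255),8):
    if 240<b[0][0]<290: print("or",b,onz(c,*b[0],.06).round(4))
im=np.zeros((600,800,3),np.uint8)
im[:300]=cv2.resize(c["frame"][160:205,225:345][...,::-1],(800,300),interpolation=cv2.INTER_CUBIC)
im[300:]=0; im[300:,:400]=cv2.resize(w["frame"][...,::-1],(400,300))
cv2.imwrite("pics/t2.png",im)
E
```

```text
time: 3.9
tool_pos: [0.5804, -0.1109, 0.0875]
tcp_rot: [-0.007, 1.0, -0.0, 0.002]
ft_force: [2.2, -5.1, 6.2]
finger_gap: 0.0175
grasp_force: 23.7
or (array([247.59,  64.31]), 29, array([239,  64,  20,   2], dtype=int32)) [1.0759 0.0285 0.06  ]
```

View pics/t2.png

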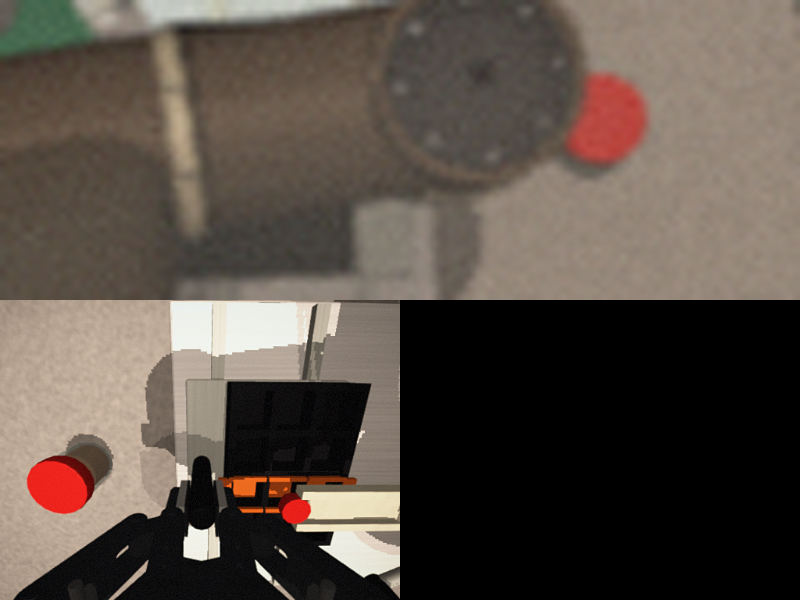

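The arm hides the row from the top camera; the wrist view shows the spout over the orange row. I'll release, rise, and measure from there.

```bash
python3 -m crank '{"hand":[1,1,1,1,1,1,1,1],"travel":[[0,0,0],[0,0,0],[0,0,0],[0,0,0.05],[0,0,0.1],[0,0,0.145],[-0.02,0,0.165],[-0.02,0,0.165]],"dr":[[0,0,0],[0,0,0],[0,0,0],[0,0,0],[0,0,0],[0,0,0],[0,0,0],[0,0,0]]}'
python3 - <<'E'
from m import *
c=wcap();np.save("w3.npy",c)
for b in blobs(c,(0,200,120),(5,255,255),40): print("red",b,onz(c,*b[0],.085).round(4))
for b in blobs(c,(8,200,120),(18,255,255),40): print("or",b,onz(c,*b[0],.06).round(4))
cv2.imwrite("pics/w3.png",c["frame"][...,::-1])
E
```

```text
time: 5.0
tool_pos: [0.5589, -0.1104, 0.2533]
tcp_rot: [-0.007, 1.0, 0.0, 0.002]
ft_force: [1.2, -0.4, 0.2]
finger_gap: 0.0854
grasp_force: 0.0
red (array([157.83, 190.84]), 1248, array([138, 172,  41,  39], dtype=int32)) [ 0.5851 -0.2335  0.085 ]
red (array([318.8, 203.9]), 258, array([310, 195,  19,  18], dtype=int32)) [ 0.5994 -0.0343  0.085 ]
or (array([283.08, 195.79]), 654, array([269, 184,  33,  27], dtype=int32)) [ 0.5985 -0.0767  0.06  ]
or (array([312.09, 189.76]), 229, array([303, 184,  26,  18], dtype=int32)) [ 0.5894 -0.0387  0.06  ]
or (array([345.75, 185.08]), 84, array([332, 184,  32,   3], dtype=int32)) [0.5822 0.0052 0.06  ]
```

View pics/w3.png

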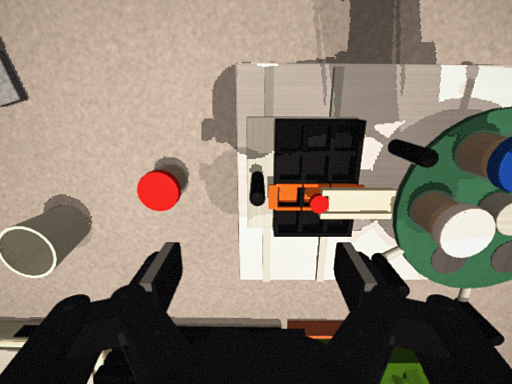

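The tray row sits within about 2 mm of the spout: the outer cell's centroid moved 62 mm, against an estimated need of 60–63 mm. Next is the carousel: move over the spot behind post3 with the fingers shut, and compute the arc.

```bash
python3 -m crank '{"hand":[-1,-1,-1,-1,-1,-1,-1,-1],"travel":[[-0.015,0.05,0],[-0.03,0.1,0],[-0.05,0.15,0],[-0.065,0.2,0],[-0.08,0.25,0],[-0.095,0.3,0],[-0.107,0.327,0],[-0.107,0.327,0]],"dr":[[0,0,-2],[0,0,-4],[0,0,-6],[0,0,-8],[0,0,-10],[0,0,-12],[0,0,-15],[0,0,-15]]}'
python3 - <<'E'
from m import *
s=get_state();print(s["joint_pos"])
w=wcap(); c=capture("top")
for p,a in((2,122),(3,180)):
    q=np.radians(a+.6); print(p,pix(w,[.597+.15*np.cos(q),.178+.15*np.sin(q),.155]))
cv2.imwrite("pics/w4.png",w["frame"][...,::-1])
C=np.array([.597,.178])
for f in range(165,295,5):
    q=np.radians(f+.6); print(f,(C+.15*np.array([np.cos(q),np.sin(q)])).round(3))
E
```

```text
time: 6.05
tool_pos: [0.451, 0.2181, 0.2498]
tcp_rot: [0.122, 0.992, -0.001, -0.001]
ft_force: [-0.6, -0.1, 0.6]
finger_gap: -0.0001
grasp_force: 0.0
[ 8.42930362e-01  5.82778067e-02 -3.31604273e-01 -4.38488151e-04
 -1.18333707e+00 -2.65901582e+00]
2 [359.2278714  232.80378596]
3 [214.96544487 198.52258699]
165 [0.452 0.215]
170 [0.449 0.202]
175 [0.447 0.19 ]
180 [0.447 0.176]
185 [0.448 0.163]
190 [0.45 0.15]
195 [0.453 0.138]
200 [0.457 0.125]
205 [0.462 0.113]
210 [0.468 0.102]
215 [0.475 0.091]
220 [0.483 0.08 ]
225 [0.492 0.071]
230 [0.502 0.062]
235 [0.512 0.054]
240 [0.523 0.047]
245 [0.535 0.041]
250 [0.547 0.037]
255 [0.56  0.033]
260 [0.573 0.03 ]
265 [0.585 0.028]
270 [0.599 0.028]
275 [0.612 0.029]
280 [0.625 0.031]
285 [0.637 0.034]
290 [0.65  0.038]
```

View pics/w4.png

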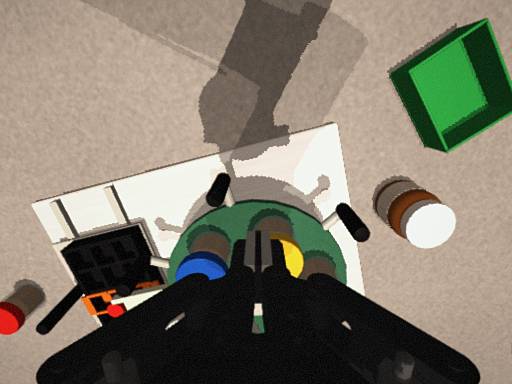

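The wrist view shows post3 at (214,198) and post2 at (355,230), close to where I predicted, with the fingers in the gap between them. I'll go down and start pushing.

```bash
python3 -m crank '{"hand":[-1,-1,-1,-1,-1,-1,-1,-1],"travel":[[0,0,-0.06],[0,0,-0.11],[0,0,-0.13],[-0.003,-0.013,-0.13],[-0.005,-0.025,-0.13],[-0.005,-0.039,-0.13],[-0.004,-0.052,-0.13],[-0.002,-0.065,-0.13]],"dr":[[0,0,0],[0,0,0],[0,0,0],[0,0,5],[0,0,10],[0,0,15],[0,0,20],[0,0,25]]}'
```

```text
time: 7.15
tool_pos: [0.4499, 0.1503, 0.1207]
tcp_rot: [-0.095, 0.995, 0.0, -0.0]
ft_force: [-0.4, 2.7, -2.1]
finger_gap: -0.0001
grasp_force: 1.3
```

```bash
python3 -m crank '{"hand":[-1,-1,-1,-1,-1,-1,-1,-1],"travel":[[0.003,-0.012,0],[0.007,-0.025,0],[0.012,-0.037,0],[0.018,-0.048,0],[0.025,-0.059,0],[0.033,-0.07,0],[0.042,-0.079,0],[0.052,-0.088,0]],"dr":[[0,0,5],[0,0,10],[0,0,15],[0,0,20],[0,0,25],[0,0,30],[0,0,35],[0,0,40]]}'
python3 - <<'E'
from m import *
w=wcap(); c=capture("top"); C=np.array([.597,.178])
for n,i in(("w",w),("t",c)):
  for k,lo,hi in(("yellow",(22,120,90),(35,255,255)),("blue",(108,120,60),(125,255,255))):
    for b in blobs(i,lo,hi,30):
        p=onz(i,*b[0],.161)[:2]-C
        if np.hypot(*p)<.11: print(n,k,b[1],p.round(4),np.degrees(np.arctan2(p[1],p[0]))-.6)
cv2.imwrite("pics/w5.png",w["frame"][...,::-1])
E
```

```text
time: 8.15
tool_pos: [0.5021, 0.0619, 0.1208]
tcp_rot: [-0.43, 0.903, -0.0, -0.0]
ft_force: [-0.4, 0.4, 0.0]
finger_gap: 0.0002
grasp_force: 0.0
t yellow 37 [-0.0528 -0.0308] -150.30858477437516
t blue 134 [ 0.0022 -0.0789] -89.03025925225624
```

View pics/w5.png

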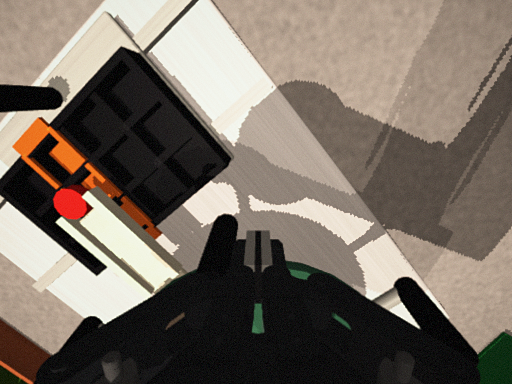

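The carousel stands in the 60° detent: blue is at −89° over the gate, the pusher is just behind post3 with no contact, and the row is still under the spout. On with the push.

```bash
python3 -m crank '{"hand":[-1,-1,-1,-1,-1,-1,-1,-1],"travel":[[0.01,-0.008,0],[0.021,-0.015,0],[0.033,-0.021,0],[0.045,-0.025,0],[0.058,-0.029,0],[0.071,-0.032,0],[0.083,-0.034,0],[0.097,-0.034,0]],"dr":[[0,0,5],[0,0,10],[0,0,15],[0,0,20],[0,0,25],[0,0,30],[0,0,35],[0,0,40]]}'
python3 -m crank '{"hand":[-1,-1,-1,-1,-1,-1],"travel":[[0.007,0,0],[0.013,0.001,0],[0.02,0.002,0],[0.026,0.003,0],[0.032,0.005,0],[0.032,0.005,0]],"dr":[[0,0,3],[0,0,6],[0,0,9],[0,0,12],[0,0,14],[0,0,14]]}'
cat > y.py <<'E'
from m import *
c=capture("top"); C=np.array([.597,.178])
for k,lo,hi in(("yellow",(22,120,90),(35,255,255)),("blue",(108,120,60),(125,255,255))):
    for b in blobs(c,lo,hi,20):
        p=onz(c,*b[0],.161)[:2]-C
        if np.hypot(*p)<.11: print(k,b[1],p.round(4),np.degrees(np.arctan2(p[1],p[0]))-.6)
E
python3 y.py
```

```text
time: 9.25
tool_pos: [0.5986, 0.0288, 0.1208]
tcp_rot: [0.712, -0.702, -0.0, 0.001]
ft_force: [0.3, -0.0, 0.2]
finger_gap: -0.0001
grasp_force: 0.0
time: 10.0
tool_pos: [0.631, 0.0344, 0.121]
tcp_rot: [0.792, -0.611, -0.0, 0.0]
ft_force: [0.4, 0.6, -0.3]
finger_gap: -0.0001
grasp_force: 0.0
```

No contact force, so it has probably snapped ahead of the pusher. I'll lift clear, move away, and look.

```bash
python3 -m crank '{"hand":[-1,-1,-1,-1,-1,-1,-1,-1],"travel":[[-0.005,-0.002,0],[-0.005,-0.002,0.05],[-0.005,-0.002,0.11],[-0.03,-0.05,0.14],[-0.06,-0.1,0.14],[-0.09,-0.15,0.14],[-0.12,-0.2,0.14],[-0.14,-0.25,0.14]],"dr":[[0,0,0],[0,0,0],[0,0,0],[0,0,0],[0,0,0],[0,0,0],[0,0,0],[0,0,0]]}'
python3 y.py
python3 - <<'E'
from m import *
c=capture("top");cv2.imwrite("pics/t6.png",cv2.resize(c["frame"][120:235,165:330][...,::-1],None,fx=4.8,fy=4.8,interpolation=cv2.INTER_CUBIC))
E
```

```text
time: 11.05
tool_pos: [0.4889, -0.2167, 0.2619]
tcp_rot: [0.792, -0.61, 0.0, -0.0]
ft_force: [1.4, 0.3, 1.0]
finger_gap: -0.0002
grasp_force: 0.0
yellow 164 [-0.0001 -0.0794] -90.66771524349458
blue 143 [ 0.0674 -0.0402] -31.393978123403052
```

View pics/t6.png

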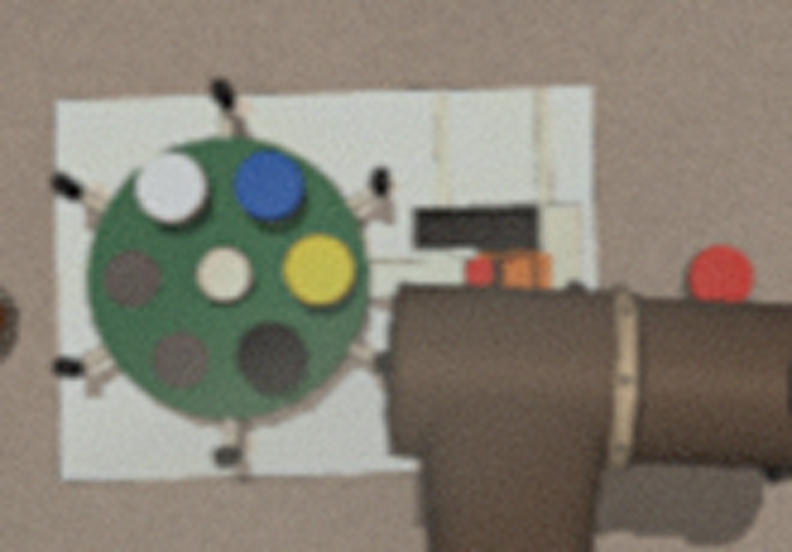

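Yellow is at the gate within about 1 mm (crop 320,270). The orange row (525,270) lines up with the spout (480,271), and the robot is clear.

```bash
python3 -c "
from station import *
print(finish_job())"
```

```text
the job is handed in; nothing more can be done
None
```

I handed the job in at about 11 s on the robot's clock. The orange row is under the spout to within about 2 mm and the yellow hopper is over the chute to within about 1 mm, both by my own camera measurements; no verdict came back.

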